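Set and lock the sliding leg of a market sign stand, one-handed

TASK

The telescopic leg of a sign stand lies on its rest on the stall counter with its cam lever open: draw the spring-loaded inner leg out by the blue foot bar until the red pointer stands on the yellow mark, hold it there, and with the same hand, still around the bar, slide along the bar to sweep the red cam lever fully closed, parallel to the leg. The cam alone does not carry the spring, so do not let go: finish while still holding the leg by its bar at the mark with the lever closed. Leave the jar, the scoop and the card block where they are.

Things in the scene. Friction and masses are not known exactly. Their poses are not given: they have to be found in the camera images.
- stand: Fixed sign stand on a wooden board 12 mm thick. Origin on the counter, below the crossing of foot bar and leg when the leg is fully in. x points out along the leg (the way it is drawn out, roughly to the robot), y to the side where the bar sticks out, z up. Leg axis at z 50 mm. Tube and collar (42 mm square) at x -274 to -98 mm; scale strip at y -51 to -29 mm, x -110 to 90, top z 48.
- leg (a joint): How far the leg is drawn out, m: 0 fully in (start), 0.130 end stop. A spring pulls it back in with about 5 N at 0 to 7.5 N at the end stop, also when the lever is closed; friction 0.8 N, damped (25 N per m/s). The leg carries the foot bar, lever and pointer, which all move along stand x by this value.
- foot (a point): Blue square foot bar, 16 x 16 mm in section, crosswise at the leg's end. Point where bar and leg axis cross, 50 mm above the counter (stand x = joint leg, y = 0), axes as the stand's. The free bar runs along +y from y = 9 mm (the leg is 18 mm wide) to a rubber end (20 mm square) at y 143 to 151 mm; top at z 58, underside at z 42 mm, 30 mm above the board.
- foot_grip (a point): Centre of the foot bar's section at y = 112 mm along the bar, 50 mm above the counter: a place to take the bar, one finger on either side along stand x, clear of the open lever.
- pointer (a point): Tip area of the red pointer on the leg, over the scale strip, at stand x = joint leg - 70 mm, y = -40 mm.
- mark: Yellow mark, a 10 mm long band clipped across the scale strip. Origin at counter height on the leg's centreline (stand y = 0), at the middle of the band's length along the leg; axes as the stand's. The pointer is on the mark when its x in this frame is 0, that is joint leg = mark's x in the stand's frame + 70 mm.
- lever (a joint): Angle of the red cam lever, rad: 0 closed (stop), parallel to the leg, pointing to +x across the bar; positive is open, swung towards the bar's free end (+y), at most 0.75. Stays where put, 0.1 N m to turn. Upright pivot on the leg's head at x -70 mm, y 10 mm from the foot's origin. Fingers straddling the bar and moved along it to -y push it shut; closed, its side face is at y 16 mm.
- lever_tip (a point): Free end of the red lever, 76 mm from its pivot, 72.5 mm above the counter. The lever is a bar 12 mm wide and 14 mm high, at z 65.5 to 79.5 mm, passing 7.5 mm above the foot bar.
- jar: Closed glass jar, 68 mm diameter, 110 mm high, bystander beside the scale strip; origin at the centre of its underside.
- scoop: Steel box scoop with wooden handle, about 55 x 170 x 40 mm, bystander on the lever side; origin on its underside.
- cardblock: Wooden block 30 x 80 x 25 mm with an upright blank card (80 mm high in all), bystander off the bar's free end; origin at the centre of its underside.

How it is judged:
By the outcome, as a careful person would: the job done as asked, in the order asked, and still so for the second after the job is handed in, while the arm keeps its last pose, push and grip.
It also fails if it takes over 38 s, if anything falls off the work surface, if the arm or the gripper's body presses on something with over 40 N, if the wrist force passes 120 N, or if a joint passes its speed limit or range.

ROBOT

A 7-joint arm with a two-finger parallel gripper is mounted at the origin on the work surface. World frame = base frame: x ahead of the robot, y to its left, z up, the work surface at z = 0. Lengths are in m, angles in rad, forces in N, time in s.
With the tool pointing down it reaches from about 0.35 to 0.775 m from the base axis. Payload 3.1 kg.
Tool frame: the origin (TCP) lies between the finger pads; the fingertips stand manip.nose_length ahead of it and the grasp point (between the pads) lies 8 mm behind it (manip.nose_length is the distance from the TCP to the fingertips, in m); x points along the fingers, y is the direction in which the jaws open and shut, and the axes are right-handed (so a half turn about x gives the same grasp; the last joint's range is limited). The gripper opens to 85 mm and grips with 20 to 120 N. Pads are 22 mm wide; open, the fingers measure 114 mm over their backs; the gripper's body (76 mm by 85 mm) begins 54 mm behind the grasp point. The pads swing forward as they close: fully open they stand 13 mm farther back than shut.
Start: joints at [1.202, 0.311, 0.014, 1.512, -0.004, 1.319, -0.027], TCP at [0.177, -0.521, 0.242] pointing down, gripper open.
Joint ranges: [-2.7, 2.7], [-0.3, 1.91], [-1.27, 1.3], [0.12, 2.57], [-1.44, 4.58], [0.2, 2.03], [-3.05, 3.05]. Speed limits (rad/s): [2.79, 2.79, 3.14, 3.14, 3.14, 3.14, 3.14].

INTERFACE

Orientations are given as a unit quaternion [x, y, z, w].
In Python, from bench import manip, vision, order, models gives the robot as it stands.
- The arm moves only by the shell command python3 -m handwheel 'ROWS' [FORCE]. ROWS is JSON, a list of rows, each an object with "xyz": the shift along the tool's x, y, z in cm, a list of three; "rot": the turn, a rotation vector about the tool's x, y, z in rad, a list of three; "gripper": the finger opening in cm, from 0 to 8.54. A call has 1 to 5 rows; each row shifts and turns the pose as measured when the row begins, along the tool's axes as they then stand; what a row does not reach is not made up. A row lasts 1/8 s, in which the tool goes at most 62.5 mm and 10.7 degrees, less where a joint would pass 70% of its speed; a pose out of reach is approached as far as the arm can. A call is refused whole if a number of a shift passes 6.25 or a number of a turn 0.188, either way. A call with a gripper value outside its range is refused whole. The fingers move at their own pace and stop on an object; FORCE is the grip in N (left out, the last holds). Time passes only in rows, so rows that do not move let the fingers close. It gives the time, the measured TCP pose, the force and the opening at its end, in the units of the state.
- manip.sense(): the state, without advancing time (a new reading comes with each control period).
- vision.grab_frame(name): name is "scene" or "top" or "wrist"; returns a dict with "image" (384x512x3 uint8, red, green, blue), "K" (3x3 intrinsics, pixels), "eye" and "attitude" of the camera in the world. Camera axes: x right, y up, looking along -z (the intrinsics and any distortion apply to the point x, -y, -z); pixel columns grow to the right and rows downward; lengths in m; the calibration is good to about 2 mm. A picture is of the moment at which its call begins. There is no depth.
- order.close_job(): hands the job in, once; it reports no verdict.
Trained networks look in the newest picture that a camera, given by its name, has taken for a name from the list of things; names that differ only in an ending like _2 or _b are one class to them, and where a whole thing is asked for, a point or a joint stands for the part that bears it (a point fixed in the world has none). Each returns a list of dicts, best first, with "confidence" (0 to 1); they miss things now and then, are a little off and sometimes report something else, mostly with a low value. They report only what shows in the picture. A call takes as long as a camera call.
- models.recognise(name, camera): "uv" ([column, row] in pixels, amid what is visible of it).
The state is a dict: "t": time; "joints": joint angles; "dq": joint speeds; "joint_efforts": joint torques, N m; "eef_pos": TCP position; "eef_rot": TCP orientation; "contact_force": force on the tool from outside, world axes, zero at the start; "torque": the same for the moment, N m; "opening": finger opening in m.
Only numpy, scipy, OpenCV 4.12 (cv2) and the standard library are available. Lean on these libraries where they do the work, as an engineer would, in place of code of your own. Each camera call takes 0.05 s, during which the arm holds its last target. There are 200 camera calls.

## Working session

There is one attempt and no reset: what is moved stays moved. The work goes in short steps, Python scripts to look and compute and a shell command to move; the robot and the scene stay as the last step left them, time stands still between calls to the robot, and variables do not carry over. Pictures are saved under pics/ and viewed, about 8 in all and at most 12, crops included, and the job is handed in when it is done.

```bash
mkdir -p pics
cat > h.py <<'E'
import numpy as np, cv2
from scipy.spatial.transform import Rotation as R
from bench import manip, vision, order, models
def att(f):
    a=np.array(f["attitude"],float)
    return a if a.shape==(3,3) else R.from_quat(a).as_matrix()
def ray(f,uv):
    K=np.array(f["K"]); d=np.linalg.inv(K)@np.array([uv[0],uv[1],1.]); d=np.array([d[0],-d[1],-d[2]])
    return np.array(f["eye"]),att(f)@d
def at(f,uv,z):
    e,d=ray(f,uv); return e+d*(z-e[2])/d[2]
def proj(f,p):
    c=att(f).T@(np.array(p)-np.array(f["eye"])); q=np.array(f["K"])@np.array([c[0],-c[1],-c[2]]); return q[:2]/q[2]
def save(f,n,crop=None,s=1.5):
    im=f["image"][:,:,::-1]
    if crop: im=im[crop[1]:crop[3],crop[0]:crop[2]]
    cv2.imwrite("pics/"+n,cv2.resize(im,None,fx=s,fy=s,interpolation=cv2.INTER_CUBIC))
E
python3 - <<'E'
from h import *
np.set_printoptions(precision=3,suppress=True)
s=manip.sense();print(s, manip.nose_length)
Z=dict(foot=.05,foot_grip=.05,pointer=.05,mark=.048,lever_tip=.0725,jar=.055,scoop=.02,cardblock=.04,stand=.05)
for c in("top","scene"):
    f=vision.grab_frame(c);save(f,c+"0.png");print(c,f["eye"],f["attitude"],f["K"],[k for k in f])
    for n in Z:
        for r in models.recognise(n,c)[:2]: print(n,np.array(r["uv"]),round(r["confidence"],2),at(f,r["uv"],Z[n]))
E
```

```text
{'t': 0.0, 'joints': array([ 1.202,  0.312,  0.014,  1.513, -0.004,  1.319, -0.027]), 'dq': array([-0.   ,  0.002,  0.002, -0.001, -0.001, -0.002,  0.001]), 'joint_efforts': array([ -0.   , -37.991,   0.146, -23.059,   0.012,   0.014,   0.   ]), 'eef_pos': array([ 0.176, -0.52 ,  0.241]), 'eef_rot': array([-0.698, -0.116,  0.698, -0.114]), 'contact_force': array([ 1.122, -0.02 ,  0.144]), 'torque': array([0.065, 0.003, 0.014]), 'opening': 0.08535755628454729} 0.011
top [ 0.458 -0.007  0.933] [-0.059  0.059  0.714 -0.695] [[414.394   0.    257.937]
 [  0.    414.394 191.336]
 [  0.      0.      1.   ]] ['image', 'K', 'eye', 'attitude']
foot [206.3 200.2] 0.82 [0.59  0.103 0.05 ]
foot_grip [205.3 197.3] 0.94 [0.597 0.106 0.05 ]
pointer [203.7 199.2] 0.82 [0.593 0.109 0.05 ]
lever_tip [202.1 185.3] 0.63 [0.619 0.109 0.073]
jar [128.  165.9] 0.77 [0.67  0.273 0.055]
jar [309. 265.] 0.41 [ 0.447 -0.111  0.055]
scoop [299.2 179. ] 0.64 [ 0.637 -0.102  0.02 ]
cardblock [309.4 263.8] 0.82 [ 0.449 -0.113  0.04 ]
stand [199.9 189.2] 0.83 [0.615 0.117 0.05 ]
scene [1.033 0.424 0.577] [0.16  0.396 0.834 0.35 ] [[432.793   0.    254.564]
 [  0.    432.793 184.794]
 [  0.      0.      1.   ]] ['image', 'K', 'eye', 'attitude']
foot [294.5 232.1] 0.57 [0.625 0.105 0.05 ]
foot [283.6 270.8] 0.48 [0.699 0.147 0.05 ]
foot_grip [297.  227.7] 0.58 [0.614 0.101 0.05 ]
pointer [294.2 229.4] 0.91 [0.62  0.101 0.05 ]
mark [348.7 239.9] 0.68 [0.574 0.18  0.048]
mark [209.5 191.8] 0.65 [ 0.654 -0.08   0.048]
lever_tip [294.8 228.3] 0.78 [0.635 0.114 0.073]
jar [367.8 304.5] 0.97 [0.665 0.276 0.055]
scoop [212.4 192.1] 0.88 [ 0.631 -0.102  0.02 ]
scoop [365.1 303. ] 0.23 [0.64  0.261 0.02 ]
cardblock [271.9 144.8] 0.85 [ 0.448 -0.111  0.04 ]
stand [284.9 269.3] 0.8 [0.696 0.147 0.05 ]
```

View pics/top0.png

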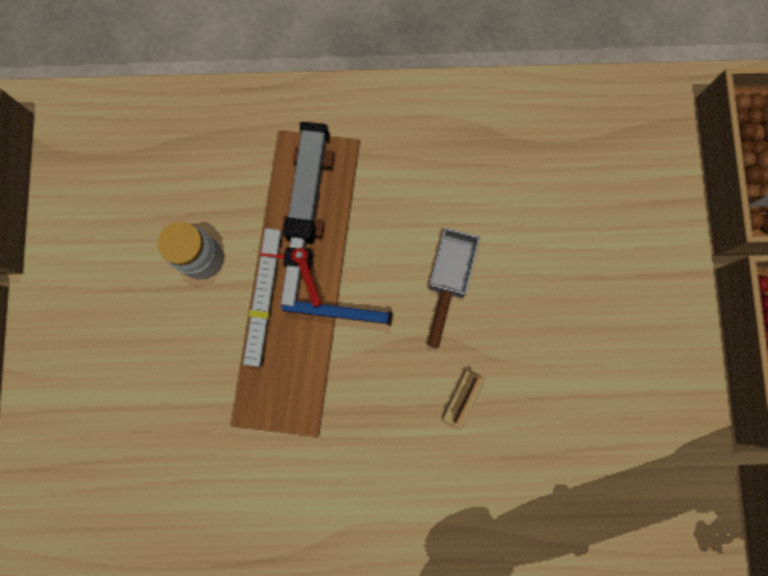

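View pics/scene0.png

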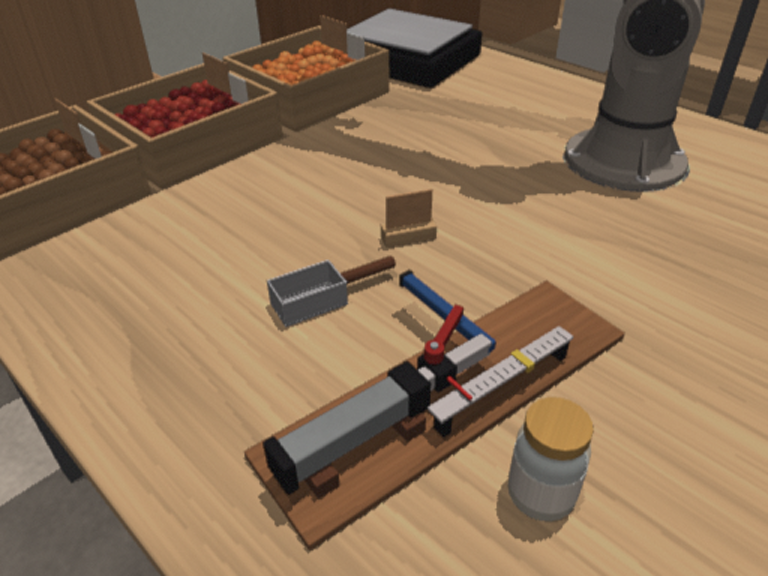

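```bash
cat > fit.py <<'E'
from h import *
from scipy.optimize import least_squares
np.set_printoptions(precision=4,suppress=True)
f=vision.grab_frame("top");g=vision.grab_frame("scene")
def cen(f,lo,hi,roi):
    hsv=cv2.cvtColor(f["image"],cv2.COLOR_RGB2HSV);m=cv2.inRange(hsv,lo,hi);k=np.zeros_like(m);k[roi[1]:roi[3],roi[0]:roi[2]]=1;m=m*k
    v,u=np.nonzero(m);return np.array([u.mean(),v.mean()]),len(u),(u.min(),u.max(),v.min(),v.max())
y=cen(f,(22,170,130),(35,255,255),(155,190,190,230));y2=cen(g,(22,170,130),(35,255,255),(335,225,365,255))
b=cen(f,(100,120,60),(125,255,255),(180,190,270,225));b2=cen(g,(100,120,60),(125,255,255),(255,170,340,240))
print(y,y2,b,b2)
T=[((264,229),(-110,-51,48)),((280,231),(-110,-29,48)),((244,364),(90,-51,48)),((261,366),(90,-29,48)),((299,255),(-70,10,82)),((392,318),(0,151,55)),((283,308),(0,-9,58)),((301,123),(-274,21*-1,71)),((328,125),(-274,21,71))]
S=[((433,349),(-70,10,82)),((402,277),(0,151,55)),((572,337),(90,-51,48)),((555,329),(90,-29,48)),((429,407),(-110,-29,48)),((446,417),(-110,-51,48))]
def W(p,q):
    c,s=np.cos(p[2]),np.sin(p[2]);q=np.array(q)/1000;return np.array([p[0]+c*q[0]-s*q[1],p[1]+s*q[0]+c*q[1],q[2]])
for nm,sets in(("top",[(f,T)]),("scene",[(g,S)]),("both",[(f,T),(g,S)])):
    r=least_squares(lambda p:np.concatenate([proj(F,W(p,q))-np.array(u)/1.5 for F,L in sets for u,q in L]),[.57,.12,3.05],loss="soft_l1")
    p=r.x;print(nm,p,np.round(r.fun,1).tolist())
    for F,u in((f,y[0]),(g,y2[0])):
        w=at(F,u,.049)[:2]-p[:2];c,s=np.cos(p[2]),np.sin(p[2]);print(" mark stand",c*w[0]+s*w[1],-s*w[0]+c*w[1])
print("grip",W(p,(0,112,50)),"grip tgt dir",np.cos(p[2]),np.sin(p[2]))
np.save("p.npy",p)
s=manip.sense();print(R.from_quat(s["eef_rot"]).as_matrix(),s["t"])
E
python3 fit.py
```

```text
fit.py:7: RuntimeWarning: Mean of empty slice.
  v,u=np.nonzero(m);return np.array([u.mean(),v.mean()]),len(u),(u.min(),u.max(),v.min(),v.max())
  ret = ret.dtype.type(ret / rcount)
Traceback (most recent call last):
  File "fit.py", line 8, in <module>
    y=cen(f,(22,170,130),(35,255,255),(155,190,190,230));y2=cen(g,(22,170,130),(35,255,255),(335,225,365,255))
                                                            ~~~^^^^^^^^^^^^^^^^^^^^^^^^^^^^^^^^^^^^^^^^^^^^^^^
  File "fit.py", line 7, in cen
    v,u=np.nonzero(m);return np.array([u.mean(),v.mean()]),len(u),(u.min(),u.max(),v.min(),v.max())
                                                                   ~~~~~^^
ValueError: zero-size array to reduction operation minimum which has no identity
```

```bash
sed -i 's/(22,170,130),(35/(21,130,90),(35/g' fit.py; python3 fit.py; python3 -c "
import cv2;im=cv2.imread('pics/scene0.png');print(cv2.cvtColor(im,cv2.COLOR_BGR2HSV)[354:366:3,516:530:4])"
```

```text
(array([171.8   , 208.9818]), 55, (np.int64(166), np.int64(178), np.int64(206), np.int64(212))) (array([348.6582, 239.4937]), 79, (np.int64(341), np.int64(355), np.int64(233), np.int64(247))) (array([225.2706, 207.6918]), 425, (np.int64(188), np.int64(258), np.int64(201), np.int64(214))) (array([294.1695, 203.    ]), 354, (np.int64(269), np.int64(329), np.int64(182), np.int64(229)))
top [0.5816 0.1331 2.9935] [1.1, 0.1, 0.3, -0.1, 0.0, 0.9, -1.1, 0.8, 0.4, 0.3, 0.9, 0.7, -0.9, -1.8, -0.8, -1.8, -0.0, -1.0]
 mark stand 0.014681353487637213 -0.04302518360359938
 mark stand 0.014206154192966804 -0.045476048912342006
scene [0.5864 0.1372 3.012 ] [0.7, -0.9, -0.6, -1.0, 0.4, -0.5, 1.8, -2.1, -0.3, 1.8, -2.0, 4.2]
 mark stand 0.018194562045556778 -0.038626590810802865
 mark stand 0.017673899526894354 -0.04106820209700578
both [0.5825 0.1338 2.9967] [0.6, -0.2, -0.2, -0.4, -0.2, 0.6, -1.3, 0.5, -0.1, -0.1, 0.6, 0.1, -1.2, -2.2, -1.5, -2.2, -0.7, -1.5, 0.3, -3.6, 0.4, -3.2, 0.3, -2.0, 1.8, -3.6, -1.2, -1.4, -3.2, 1.0]
 mark stand 0.015341177022800925 -0.04228074582390108
 mark stand 0.01485793735910363 -0.04473003848887255
grip [0.5663 0.023  0.05  ] grip tgt dir -0.9895267017350102 0.14434994476421578
[[ 0.      0.3211 -0.947 ]
 [-0.0001 -0.947  -0.3211]
 [-1.      0.0001  0.    ]] 1.2
[[[ 24 167 194]
  [ 24 166 192]
  [ 18  49 186]
  [  5  16 172]]

 [[ 23 159 157]
  [ 24 164 194]
  [ 24 159 193]
  [ 18  55 191]]

 [[ 10  25 122]
  [ 23 158 163]
  [ 24 166 195]
  [ 24 161 192]]

 [[  7  18 187]
  [ 13  21 107]
  [ 23 167 171]
  [ 24 166 193]]]
```

```bash
cat > plan.py <<'E'
import sys
from h import *
# plan.py sx sy(mm, stand) z(m) [n]: rows to bring TCP over stand point
np.set_printoptions(precision=4,suppress=True)
p=np.load("p.npy");c,s=np.cos(p[2]),np.sin(p[2])
sx,sy,z=float(sys.argv[1])/1e3,float(sys.argv[2])/1e3,float(sys.argv[3])
t=np.array([p[0]+c*sx-s*sy,p[1]+s*sx+c*sy,z])
S=manip.sense();e=np.array(S["eef_pos"]);M=R.from_quat(S["eef_rot"])
w=e[:2]-p[:2];print("t",S["t"],"tcp",e,"stand mm",1e3*(c*w[0]+s*w[1]),1e3*(-s*w[0]+c*w[1]),"F stand",np.array([[c,s,0],[-s,c,0],[0,0,1]])@S["contact_force"],"open",S["opening"],"q",S["joints"])
Mt=R.from_matrix(np.array([[0,-c,-s],[0,-s,c],[-1,0,0]]))
rv=(M.inv()*Mt).as_rotvec();d=t-e
n=int(sys.argv[4]) if len(sys.argv)>4 else max(1,int(np.ceil(max(np.linalg.norm(d)/.058,np.linalg.norm(rv)/.17))))
for i in range(n):
    print([round(x,2) for x in (M.inv().apply(d/n)*100)],[round(x,3) for x in rv/n]);M=M*R.from_rotvec(rv/n)
E
python3 plan.py 0 112 .2
```

```text
t 1.2 tcp [ 0.1766 -0.5209  0.2423] stand mm 307.10272966153633 706.4146991496048 F stand [-0.7785 -0.1419 -0.1338] open 0.08562777868759043 q [ 1.2023  0.3109  0.014   1.5115 -0.0044  1.3192 -0.0272]
[np.float64(0.35), np.float64(-3.25), np.float64(-4.53)] [np.float64(-0.092), np.float64(0.0), np.float64(-0.0)]
[np.float64(0.35), np.float64(-2.82), np.float64(-4.81)] [np.float64(-0.092), np.float64(0.0), np.float64(-0.0)]
[np.float64(0.35), np.float64(-2.37), np.float64(-5.05)] [np.float64(-0.092), np.float64(0.0), np.float64(-0.0)]
[np.float64(0.35), np.float64(-1.9), np.float64(-5.24)] [np.float64(-0.092), np.float64(0.0), np.float64(-0.0)]
[np.float64(0.35), np.float64(-1.41), np.float64(-5.39)] [np.float64(-0.092), np.float64(0.0), np.float64(-0.0)]
[np.float64(0.35), np.float64(-0.91), np.float64(-5.5)] [np.float64(-0.092), np.float64(0.0), np.float64(-0.0)]
[np.float64(0.35), np.float64(-0.4), np.float64(-5.56)] [np.float64(-0.092), np.float64(0.0), np.float64(-0.0)]
[np.float64(0.35), np.float64(0.11), np.float64(-5.57)] [np.float64(-0.092), np.float64(0.0), np.float64(-0.0)]
[np.float64(0.35), np.float64(0.62), np.float64(-5.54)] [np.float64(-0.092), np.float64(0.0), np.float64(-0.0)]
[np.float64(0.35), np.float64(1.12), np.float64(-5.46)] [np.float64(-0.092), np.float64(0.0), np.float64(-0.0)]
[np.float64(0.35), np.float64(1.61), np.float64(-5.34)] [np.float64(-0.092), np.float64(0.0), np.float64(-0.0)]
[np.float64(0.35), np.float64(2.1), np.float64(-5.17)] [np.float64(-0.092), np.float64(0.0), np.float64(-0.0)]
```

```bash
python3 -m handwheel '[{"xyz":[0.3,-3.2,-4.5],"rot":[-0.09,0,0],"gripper":8.5},{"xyz":[0.3,-2.8,-4.8],"rot":[-0.09,0,0],"gripper":8.5},{"xyz":[0.3,-2.4,-5.0],"rot":[-0.09,0,0],"gripper":8.5},{"xyz":[0.3,-1.9,-5.2],"rot":[-0.09,0,0],"gripper":8.5},{"xyz":[0.3,-1.4,-5.4],"rot":[-0.09,0,0],"gripper":8.5}]' 20
python3 plan.py 0 112 .2
```

```text
t: 1.82
eef_pos: [0.3393, -0.2949, 0.2266]
eef_rot: [-0.654, -0.266, 0.655, -0.27]
contact_force: [1.5, 0.1, 0.2]
opening: 0.0846
t 1.825 tcp [ 0.3393 -0.2949  0.2266] stand mm 178.75482456722446 459.2780978623207 F stand [-1.455  -0.3125  0.1656] open 0.0846297601685635 q [ 0.8863  0.1232 -0.2339  1.7896  0.0347  1.2285 -0.1499]
[np.float64(0.36), np.float64(-0.96), np.float64(-5.5)] [np.float64(-0.093), np.float64(0.001), np.float64(-0.0)]
[np.float64(0.36), np.float64(-0.45), np.float64(-5.56)] [np.float64(-0.093), np.float64(0.001), np.float64(-0.0)]
[np.float64(0.36), np.float64(0.07), np.float64(-5.58)] [np.float64(-0.093), np.float64(0.001), np.float64(-0.0)]
[np.float64(0.37), np.float64(0.59), np.float64(-5.55)] [np.float64(-0.093), np.float64(0.001), np.float64(-0.0)]
[np.float64(0.37), np.float64(1.1), np.float64(-5.47)] [np.float64(-0.093), np.float64(0.001), np.float64(-0.0)]
[np.float64(0.37), np.float64(1.6), np.float64(-5.35)] [np.float64(-0.093), np.float64(0.001), np.float64(-0.0)]
[np.float64(0.38), np.float64(2.08), np.float64(-5.18)] [np.float64(-0.093), np.float64(0.001), np.float64(-0.0)]
```

```bash
python3 -m handwheel '[{"xyz":[0.3,-1.0,-5.5],"rot":[-0.09,0,0],"gripper":8.5},{"xyz":[0.3,-0.5,-5.6],"rot":[-0.09,0,0],"gripper":8.5},{"xyz":[0.3,0.1,-5.6],"rot":[-0.09,0,0],"gripper":8.5},{"xyz":[0.3,0.6,-5.5],"rot":[-0.09,0,0],"gripper":8.5},{"xyz":[0.3,1.1,-5.5],"rot":[-0.09,0,0],"gripper":8.5}]'
python3 plan.py 0 112 .2
```

```text
t: 2.45
eef_pos: [0.5063, -0.0605, 0.2117]
eef_rot: [-0.575, -0.407, 0.576, -0.415]
contact_force: [0.7, -0.6, 0.8]
opening: 0.0852
t 2.45 tcp [ 0.5063 -0.0605  0.2117] stand mm 47.367655793438395 203.22010142796174 F stand [-0.8063  0.4785  0.7821] open 0.08518203730179515 q [ 0.4821  0.2834 -0.5015  1.6611  0.1536  1.2285 -0.3833]
[np.float64(0.56), np.float64(1.48), np.float64(-4.92)] [np.float64(-0.092), np.float64(0.004), np.float64(-0.004)]
[np.float64(0.57), np.float64(1.94), np.float64(-4.76)] [np.float64(-0.092), np.float64(0.004), np.float64(-0.004)]
```

```bash
python3 -m handwheel '[{"xyz":[0.5,1.5,-4.9],"rot":[-0.092,0,0],"gripper":8.5},{"xyz":[0.5,1.9,-4.8],"rot":[-0.092,0,0],"gripper":8.5},{"xyz":[0,0.5,-0.5],"rot":[0,0,0],"gripper":8.5}]'
python3 plan.py 0 112 .15
python3 - <<'E'
from h import *
f=vision.grab_frame("wrist");save(f,"w1.png")
p=np.load("p.npy");c,s=np.cos(p[2]),np.sin(p[2])
for q in((0,0,58),(0,112,58),(0,151,58)):
    print(q,proj(f,[p[0]+(c*q[0]-s*q[1])/1e3,p[1]+(s*q[0]+c*q[1])/1e3,q[2]/1e3])*1.5)
E
```

```text
t: 2.82
eef_pos: [0.5747, 0.0358, 0.201]
eef_rot: [0.533, 0.463, -0.531, 0.469]
contact_force: [-0.7, 0.0, 0.7]
opening: 0.0849
t 2.825 tcp [0.5747 0.0358 0.201 ] stand mm -6.450992788778671 98.1118194965577 F stand [0.6692 0.0868 0.6501] open 0.08491255974284077 q [ 0.2982  0.4404 -0.5591  1.4964  0.247   1.268  -0.423 ]
[np.float64(5.1), np.float64(-0.7), np.float64(1.36)] [np.float64(0.012), np.float64(0.005), np.float64(-0.008)]
(0, 0, 58) [367.29813372 113.7618739 ]
(0, 112, 58) [366.35641939 309.55520423]
(0, 151, 58) [366.07597848 367.86212071]
```

View pics/w1.png

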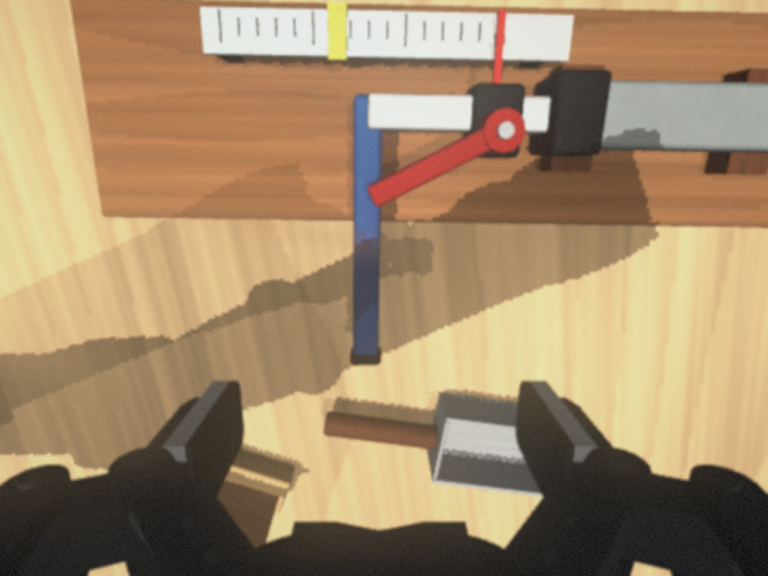

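```bash
python3 -m handwheel '[{"xyz":[4.5,-0.6,1.2],"rot":[0.012,0,0],"gripper":8.5},{"xyz":[4.5,0,0],"rot":[0,0,0],"gripper":6},{"xyz":[3.0,0,0],"rot":[0,0,0],"gripper":6}]'
python3 plan.py 0 112 .042
```

```text
t: 3.25
eef_pos: [0.5715, 0.0162, 0.082]
eef_rot: [0.539, 0.453, -0.535, 0.467]
contact_force: [-0.6, 0.5, -0.4]
opening: 0.0602
t 3.25 tcp [0.5715 0.0162 0.082 ] stand mm -6.132793873453049 117.97227756676106 F stand [ 0.6845 -0.3667 -0.3578] open 0.060190958909658705 q [ 0.2998  0.5366 -0.5109  1.6675  0.3183  1.0037 -0.4754]
[np.float64(3.98), np.float64(-0.69), np.float64(-0.63)] [np.float64(-0.01), np.float64(0.01), np.float64(-0.019)]
```

```bash
python3 -m handwheel '[{"xyz":[2.5,-0.6,-0.6],"rot":[-0.01,0.01,-0.02],"gripper":5},{"xyz":[1.5,0,0],"rot":[0,0,0],"gripper":4}]'
python3 plan.py 0 112 .042
```

```text
t: 3.5
eef_pos: [0.5653, 0.0194, 0.0393]
eef_rot: [-0.534, -0.462, 0.537, -0.461]
contact_force: [-0.5, 0.4, -1.0]
opening: 0.0403
t 3.5 tcp [0.5653 0.0194 0.0393] stand mm 0.5094725929473027 115.68944702257902 F stand [ 0.537  -0.2899 -1.0058] open 0.04028093898865096 q [ 0.2899  0.5937 -0.4977  1.6995  0.3377  0.9399 -0.488 ]
[np.float64(-0.27), np.float64(0.05), np.float64(-0.37)] [np.float64(-0.004), np.float64(0.002), np.float64(0.005)]
```

```bash
python3 -m handwheel '[{"xyz":[-0.2,0,-0.3],"rot":[0,0,0],"gripper":2},{"xyz":[0,0,0],"rot":[0,0,0],"gripper":1.4},{"xyz":[0,0,0],"rot":[0,0,0],"gripper":1.4}]' 25
python3 plan.py 86 112 .042
```

```text
t: 3.88
eef_pos: [0.5657, 0.0224, 0.0415]
eef_rot: [-0.534, -0.462, 0.538, -0.46]
contact_force: [0.1, -0.8, -8.5]
opening: 0.0158
t 3.875 tcp [0.5657 0.0224 0.0415] stand mm 0.5326707251907224 112.60873855213184 F stand [-0.2051  0.8148 -8.4808] open 0.01577793652384623 q [ 0.2854  0.592  -0.499   1.696   0.336   0.9452 -0.4921]
[np.float64(-0.0), np.float64(-4.27), np.float64(-0.01)] [np.float64(-0.002), np.float64(0.001), np.float64(0.002)]
[np.float64(-0.01), np.float64(-4.27), np.float64(-0.02)] [np.float64(-0.002), np.float64(0.001), np.float64(0.002)]
```

```bash
python3 -m handwheel '[{"xyz":[0,-1.5,0],"rot":[0,0,0],"gripper":1.4},{"xyz":[0,-2.2,0],"rot":[0,0,0],"gripper":1.4},{"xyz":[0,-2.2,0],"rot":[0,0,0],"gripper":1.4},{"xyz":[0,-1.5,0],"rot":[0,0,0],"gripper":1.4},{"xyz":[0,-0.8,0],"rot":[0,0,0],"gripper":1.4}]'
python3 plan.py 86 112 .042
```

```text
t: 4.5
eef_pos: [0.5023, 0.0321, 0.0417]
eef_rot: [0.547, 0.453, -0.526, 0.468]
contact_force: [8.1, 0.8, -12.9]
opening: 0.0154
t 4.5 tcp [0.5023 0.0321 0.0417] stand mm 64.62924279880824 112.24594157277653 F stand [ -7.8849  -1.9396 -12.9221] open 0.01542472640571039 q [ 0.3131  0.4647 -0.5241  1.9092  0.3191  0.8119 -0.5312]
[np.float64(-0.11), np.float64(-2.13), np.float64(-0.01)] [np.float64(-0.007), np.float64(-0.008), np.float64(-0.035)]
```

```bash
python3 -m handwheel '[{"xyz":[-0.1,-1.2,0],"rot":[0,0,-0.02],"gripper":1.4},{"xyz":[0,-1.2,0],"rot":[0,0,-0.02],"gripper":1.4},{"xyz":[0,-0.4,0],"rot":[0,0,0],"gripper":1.4},{"xyz":[0,-0.3,0],"rot":[0,0,0],"gripper":1.4}]'
python3 plan.py 86 112 .042
```

```text
t: 5.0
eef_pos: [0.4836, 0.0349, 0.0419]
eef_rot: [0.545, 0.458, -0.528, 0.463]
contact_force: [7.3, 0.6, -13.6]
opening: 0.0157
t 5.0 tcp [0.4836 0.0349 0.0419] stand mm 83.57797864552424 112.08768480284026 F stand [ -7.1001  -1.6161 -13.6243] open 0.015732031688879804 q [ 0.3277  0.4424 -0.5375  1.9457  0.2983  0.8068 -0.523 ]
[np.float64(-0.02), np.float64(-0.24), np.float64(-0.01)] [np.float64(-0.008), np.float64(-0.014), np.float64(-0.021)]
```

```bash
python3 -m handwheel '[{"xyz":[0,-0.5,0],"rot":[0,-0.01,-0.02],"gripper":1.4},{"xyz":[0,-0.3,0],"rot":[0,0,0],"gripper":1.4}]'
python3 plan.py 86 112 .042
python3 - <<'E'
from h import *
f=vision.grab_frame("wrist");save(f,"w2.png");f=vision.grab_frame("top");save(f,"t2.png",(140,60,300,220),4)
E
```

```text
t: 5.25
eef_pos: [0.4817, 0.0351, 0.0419]
eef_rot: [0.542, 0.458, -0.532, 0.462]
contact_force: [6.3, 0.3, -14.9]
opening: 0.0154
t 5.25 tcp [0.4817 0.0351 0.0419] stand mm 85.49808693081471 112.17691843372046 F stand [ -6.2004  -1.1825 -14.8511] open 0.015427833556489556 q [ 0.3207  0.4441 -0.5352  1.9423  0.3012  0.8184 -0.5295]
[np.float64(-0.01), np.float64(-0.05), np.float64(-0.02)] [np.float64(-0.008), np.float64(-0.007), np.float64(-0.013)]
```

View pics/w2.png

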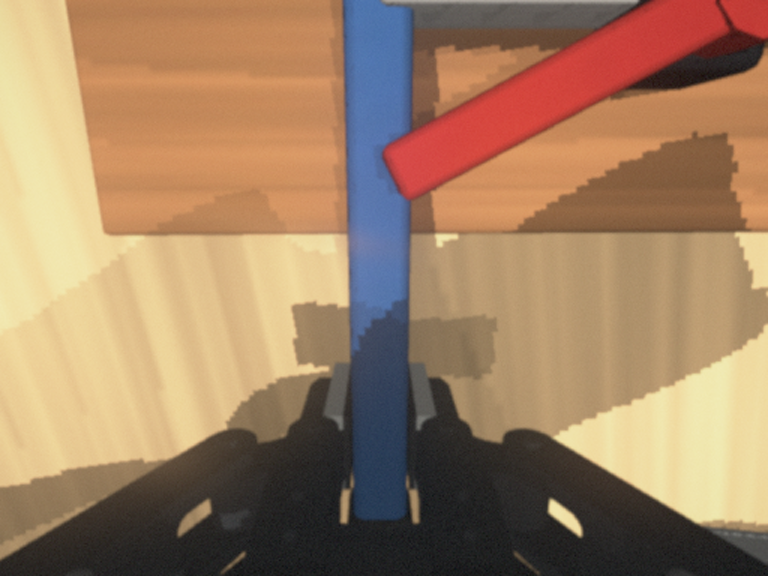

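View pics/t2.png

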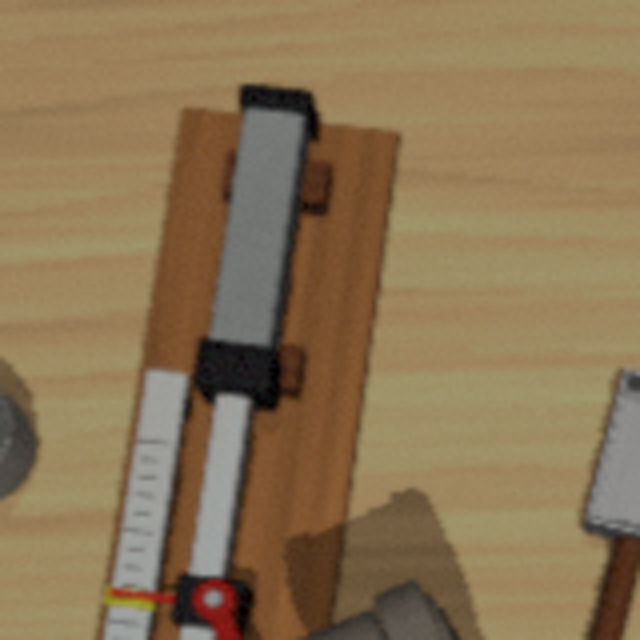

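```bash
python3 -m handwheel '[{"xyz":[0,-0.2,-1.5],"rot":[0,0,0],"gripper":1.4},{"xyz":[0,-0.2,-1.5],"rot":[0,0,0],"gripper":1.4}]' 20
python3 plan.py 86 28 .042
python3 - <<'E'
from h import *
f=vision.grab_frame("top")
p=np.load("p.npy");c,s=np.cos(p[2]),np.sin(p[2])
im=cv2.cvtColor(f["image"],cv2.COLOR_RGB2HSV).astype(int)
for nm,lo,hi in(("y",(18,110,80),(36,255,255)),("r",(0,130,60),(9,255,255)),("r2",(170,130,60),(180,255,255))):
    m=cv2.inRange(im.astype(np.uint8),lo,hi);v,u=np.nonzero(m)
    L=[]
    for a,b in zip(u,v):
        w=at(f,(a,b),.05)[:2]-p[:2];x,y=c*w[0]+s*w[1],-s*w[0]+c*w[1]
        if -.06<y<-.02 and -.12<x<.1: L.append((x*1e3,y*1e3))
    L=np.array(L);print(nm,len(L),L.mean(0) if len(L) else "",np.round(L,0).tolist())
E
```

```text
t: 5.6
eef_pos: [0.4842, 0.0357, 0.0418]
eef_rot: [-0.535, -0.444, 0.545, -0.469]
contact_force: [3.2, -23.8, -0.1]
opening: 0.0155
t 5.6 tcp [0.4842 0.0357 0.0418] stand mm 83.1225274723342 111.21751469919548 F stand [-6.5817 23.1083 -0.0938] open 0.015475882055804612 q [ 0.2684  0.4477 -0.5097  1.9308  0.3397  0.8387 -0.5968]
[np.float64(-0.16), np.float64(-0.24), np.float64(-4.15)] [np.float64(-0.011), np.float64(0.017), np.float64(-0.009)]
[np.float64(-0.08), np.float64(-0.19), np.float64(-4.16)] [np.float64(-0.011), np.float64(0.017), np.float64(-0.009)]
y 84 [ 10.4074991  -48.49609992] [[-119.0, -56.0], [-94.0, -56.0], [-89.0, -56.0], [-85.0, -55.0], [-78.0, -56.0], [-65.0, -56.0], [-62.0, -56.0], [-56.0, -57.0], [-53.0, -57.0], [-51.0, -56.0], [-49.0, -56.0], [-36.0, -56.0], [-33.0, -56.0], [-22.0, -56.0], [-7.0, -56.0], [2.0, -57.0], [4.0, -56.0], [11.0, -55.0], [13.0, -55.0], [12.0, -53.0], [15.0, -55.0], [15.0, -53.0], [14.0, -50.0], [14.0, -48.0], [14.0, -46.0], [14.0, -44.0], [13.0, -42.0], [17.0, -57.0], [17.0, -54.0], [17.0, -52.0], [16.0, -50.0], [16.0, -48.0], [16.0, 
[... 500 characters left out ...]
], [20.0, -28.0], [30.0, -57.0], [32.0, -56.0], [34.0, -56.0], [37.0, -56.0], [41.0, -57.0], [43.0, -57.0], [45.0, -56.0], [47.0, -56.0], [54.0, -57.0], [56.0, -57.0], [58.0, -57.0], [60.0, -56.0], [69.0, -57.0], [71.0, -57.0], [73.0, -56.0], [82.0, -57.0], [95.0, -57.0]]
r 26 [ 10.61018153 -32.74902865] [[10.0, -51.0], [10.0, -49.0], [10.0, -47.0], [7.0, -26.0], [12.0, -49.0], [12.0, -47.0], [11.0, -44.0], [11.0, -42.0], [11.0, -40.0], [11.0, -38.0], [10.0, -36.0], [10.0, -34.0], [10.0, -32.0], [10.0, -29.0], [9.0, -27.0], [9.0, -25.0], [9.0, -23.0], [9.0, -21.0], [12.0, -29.0], [12.0, -27.0], [11.0, -25.0], [11.0, -23.0], [11.0, -21.0], [13.0, -25.0], [13.0, -22.0], [13.0, -20.0]]
r2 0  []
```

```bash
python3 -m handwheel '[{"xyz":[0,-0.6,0],"rot":[-0.01,0.02,0],"gripper":1.75},{"xyz":[0,-0.4,-1.0],"rot":[0,0,0],"gripper":1.75},{"xyz":[0,-0.3,-1.5],"rot":[0,0,0],"gripper":1.75}]' 20
python3 plan.py 87.5 28 .042
```

```text
t: 6.02
eef_pos: [0.4906, 0.0541, 0.0473]
eef_rot: [0.547, 0.44, -0.533, 0.473]
contact_force: [5.2, -4.6, -0.8]
opening: 0.0176
t 6.025 tcp [0.4906 0.0541 0.0473] stand mm 79.40697457800869 92.09714749050349 F stand [-5.8561  3.8304 -0.7621] open 0.01755235932334558 q [ 0.2474  0.4339 -0.5189  1.9361  0.3382  0.8124 -0.6267]
[np.float64(0.19), np.float64(-0.49), np.float64(-3.2)] [np.float64(-0.011), np.float64(0.008), np.float64(-0.024)]
[np.float64(0.23), np.float64(-0.45), np.float64(-3.2)] [np.float64(-0.011), np.float64(0.008), np.float64(-0.024)]
```

```bash
python3 -m handwheel '[{"xyz":[0.2,-0.9,-0.6],"rot":[-0.01,0.01,-0.02],"gripper":1.75},{"xyz":[0.1,-0.7,-1.2],"rot":[0,0,0],"gripper":1.75},{"xyz":[0,-0.5,-1.2],"rot":[0,0,0],"gripper":1.75}]' 20
python3 plan.py 87.5 28 .042
```

```text
t: 6.4
eef_pos: [0.4923, 0.0775, 0.0509]
eef_rot: [0.551, 0.437, -0.528, 0.476]
contact_force: [5.0, -5.3, -0.4]
opening: 0.0172
t 6.4 tcp [0.4923 0.0775 0.0509] stand mm 81.06717518990645 68.67342939218045 F stand [-5.6876  4.5156 -0.3965] open 0.017200981687853854 q [ 0.2036  0.4287 -0.5232  1.9338  0.3439  0.8068 -0.6766]
[np.float64(0.8), np.float64(-0.78), np.float64(-4.06)] [np.float64(-0.021), np.float64(0.011), np.float64(-0.063)]
```

```bash
python3 -m handwheel '[{"xyz":[0.8,-0.9,0],"rot":[-0.02,0.01,-0.05],"gripper":1.8},{"xyz":[0.4,-0.6,0],"rot":[-0.01,0,-0.03],"gripper":1.75}]' 20
python3 plan.py 87.5 28 .042
```

```text
t: 6.65
eef_pos: [0.4926, 0.0795, 0.0459]
eef_rot: [0.537, 0.462, -0.529, 0.467]
contact_force: [4.5, -4.0, 2.2]
opening: 0.0176
t 6.65 tcp [0.4926 0.0795 0.0459] stand mm 81.132170390597 66.65490540904418 F stand [-5.0202  3.2995  2.1862] open 0.017598501595320806 q [ 0.2289  0.4679 -0.5417  1.8951  0.3164  0.8501 -0.61  ]
[np.float64(0.39), np.float64(-0.61), np.float64(-3.87)] [np.float64(0.009), np.float64(-0.004), np.float64(-0.012)]
```

```bash
python3 -m handwheel '[{"xyz":[0.5,-1.0,0],"rot":[0,0,-0.01],"gripper":1.75},{"xyz":[0.2,-0.8,-0.6],"rot":[0,0,0],"gripper":1.75}]' 20
python3 plan.py 87.5 28 .042
```

```text
t: 6.9
eef_pos: [0.4913, 0.0837, 0.0454]
eef_rot: [0.543, 0.456, -0.525, 0.47]
contact_force: [6.5, -6.3, -1.7]
opening: 0.0175
t 6.9 tcp [0.4913 0.0837 0.0454] stand mm 83.01663658924477 62.711734378386396 F stand [-7.3843  5.2837 -1.7037] open 0.017507388332414955 q [ 0.2181  0.4551 -0.539   1.9157  0.3237  0.822  -0.6348]
[np.float64(0.34), np.float64(-0.45), np.float64(-3.47)] [np.float64(0.002), np.float64(-0.006), np.float64(-0.032)]
```

```bash
python3 -m handwheel '[{"xyz":[0.4,-1.0,-1.0],"rot":[0,0,-0.03],"gripper":1.75},{"xyz":[0.3,-1.0,-1.2],"rot":[0,0,-0.02],"gripper":1.75},{"xyz":[0.3,-0.8,-1.2],"rot":[0,0,-0.02],"gripper":1.75}]' 20
python3 plan.py 87.5 28 .042
```

```text
t: 7.28
eef_pos: [0.4885, 0.1068, 0.043]
eef_rot: [-0.536, -0.458, 0.539, -0.46]
contact_force: [6.1, -8.2, 0.7]
opening: 0.0175
t 7.275 tcp [0.4885 0.1068 0.043 ] stand mm 89.09427048797326 40.24954894081929 F stand [-7.2308  7.2404  0.7232] open 0.017521001343394738 q [ 0.163   0.482  -0.5358  1.881   0.3218  0.8661 -0.6917]
[np.float64(0.1), np.float64(0.14), np.float64(-1.23)] [np.float64(-0.012), np.float64(0.005), np.float64(-0.0)]
```

```bash
python3 -m handwheel '[{"xyz":[0.1,-0.4,-1.2],"rot":[-0.01,0,-0.01],"gripper":1.75},{"xyz":[0.1,-0.4,-0.8],"rot":[0,0,-0.01],"gripper":1.75}]' 20
python3 plan.py 87.5 27 .042
python3 - <<'E'
from h import *
f=vision.grab_frame("wrist");save(f,"w3.png",s=1.2)
f=vision.grab_frame("top");save(f,"t3.png",(150,150,250,250),6)
E
```

```text
t: 7.52
eef_pos: [0.4928, 0.1184, 0.0441]
eef_rot: [-0.533, -0.457, 0.542, -0.462]
contact_force: [4.1, -7.4, -2.2]
opening: 0.0178
t 7.525 tcp [0.4928 0.1184 0.0441] stand mm 86.50179177972159 28.144205514772654 F stand [-5.0826  6.714  -2.1668] open 0.01776119570949442 q [ 0.1312  0.4954 -0.5321  1.8558  0.3304  0.8871 -0.7177]
[np.float64(0.2), np.float64(-0.1), np.float64(-0.12)] [np.float64(-0.01), np.float64(0.014), np.float64(0.003)]
```

View pics/w3.png

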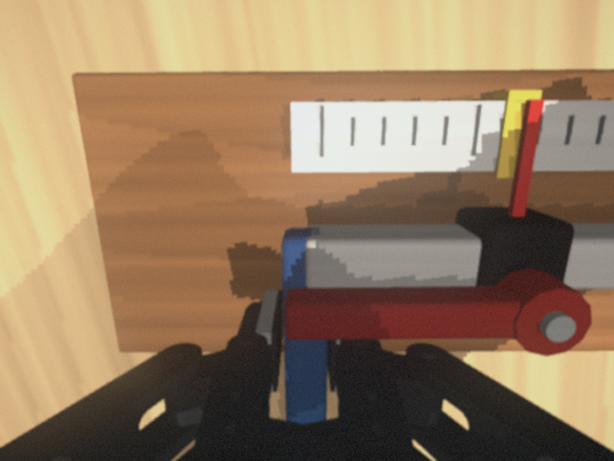

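View pics/t3.png

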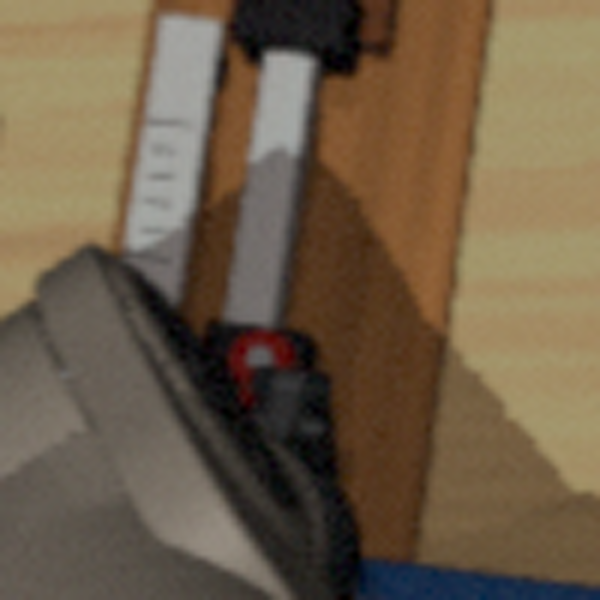

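```bash
python3 -m handwheel '[{"xyz":[0.2,-0.8,-0.5],"rot":[-0.01,0.01,0],"gripper":1.75},{"xyz":[0.1,-0.6,-0.5],"rot":[0,0,0],"gripper":1.75},{"xyz":[0,-0.5,-0.3],"rot":[0,0,0],"gripper":1.4},{"xyz":[0,-0.5,-0.3],"rot":[0,0,0],"gripper":1.4}]' 30
python3 plan.py 88 27 .042
cat > look.py <<'E'
import sys
from h import *
f=vision.grab_frame("wrist");np.set_printoptions(precision=1,suppress=True)
p=np.load("p.npy");c,s=np.cos(p[2]),np.sin(p[2])
hsv=cv2.cvtColor(f["image"],cv2.COLOR_RGB2HSV)
def W(x,y,z): return [p[0]+(c*x-s*y)/1e3,p[1]+(s*x+c*y)/1e3,z/1e3]
def st(uv,z):
    w=at(f,uv,z)[:2]-p[:2];return 1e3*np.array([c*w[0]+s*w[1],-s*w[0]+c*w[1]])
yl=cv2.inRange(hsv,(20,130,90),(34,255,255));rd=cv2.inRange(hsv,(0,150,80),(8,255,255))|cv2.inRange(hsv,(172,150,80),(180,255,255))
for r in range(66,140,7):
    a=np.nonzero(yl[r,300:])[0]+300;b=np.nonzero(rd[r,300:])[0]+300
    if len(a) and len(b): print(r,"yellow",a.min(),a.max(),"red",b.min(),b.max(),st((a.min(),r),.0495),st((a.max()+1,r),.0495),st((b.mean()+.5,r),.052))
save(f,sys.argv[1],s=1.2)
S=manip.sense();print(S["t"],S["eef_pos"]*1e3,S["contact_force"])
E
python3 look.py w4.png
```

```text
t: 8.12
eef_pos: [0.4894, 0.1196, 0.0442]
eef_rot: [0.541, 0.446, -0.536, 0.47]
contact_force: [7.5, -4.7, -10.8]
opening: 0.0154
t 8.125 tcp [0.4894 0.1196 0.0442] stand mm 90.02894269764394 27.510008567797374 F stand [ -8.1234   3.5442 -10.7669] open 0.015430028464871114 q [ 0.116   0.4709 -0.5244  1.8913  0.3477  0.848  -0.7527]
[np.float64(0.23), np.float64(0.2), np.float64(-0.06)] [np.float64(-0.017), np.float64(0.017), np.float64(-0.029)]
87 yellow 428 452 red 435 445 [ 21.9 -51.6] [ 12.2 -51.5] [ 18.6 -51.5]
94 yellow 427 451 red 434 443 [ 21.9 -49.1] [ 12.1 -48.9] [ 18.7 -49. ]
101 yellow 426 450 red 433 442 [ 21.9 -46.5] [ 12.  -46.4] [ 18.7 -46.5]
108 yellow 425 449 red 432 441 [ 21.9 -43.9] [ 12.  -43.8] [ 18.7 -43.9]
115 yellow 424 448 red 430 440 [ 21.9 -41.3] [ 11.9 -41.1] [ 18.8 -41.3]
122 yellow 423 446 red 429 439 [ 21.9 -38.6] [ 12.3 -38.5] [ 18.8 -38.7]
129 yellow 422 445 red 429 438 [ 21.9 -35.9] [ 12.2 -35.8] [ 18.6 -36.1]
136 yellow 421 444 red 428 437 [ 21.9 -33.2] [ 12.1 -33. ] [ 18.6 -33.4]
8.175 [489.  119.6  44.2] [ 6.5 -5.  -8.7]
```

View pics/w4.png

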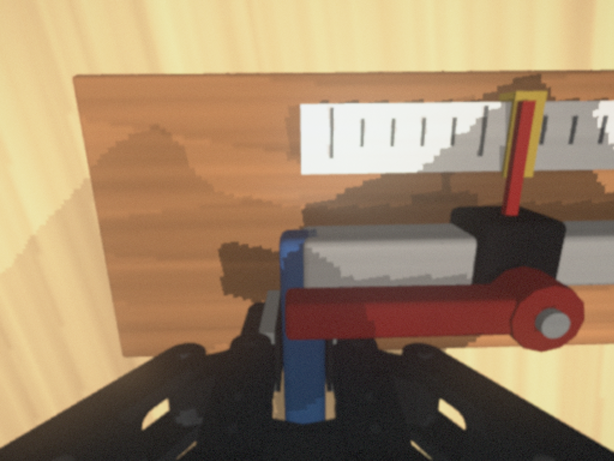

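```bash
python3 -m handwheel '[{"xyz":[0,-0.1,-0.3],"rot":[-0.01,0.01,-0.01],"gripper":1.4},{"xyz":[0,-0.25,-0.3],"rot":[0,0,-0.01],"gripper":1.4}]' 30
python3 plan.py 88 27 .042 1;python3 look.py w5.png | sed -n '3,6p;9,$p'
```

```text
t: 8.43
eef_pos: [0.491, 0.1194, 0.0442]
eef_rot: [0.538, 0.452, -0.537, 0.467]
contact_force: [6.1, -4.3, -8.8]
opening: 0.0154
t 8.425 tcp [0.491  0.1194 0.0442] stand mm 88.42737393331151 27.475978325818403 F stand [-6.6731  3.3942 -8.7611] open 0.015391386550711856 q [ 0.125   0.4806 -0.5294  1.8776  0.339   0.8617 -0.7336]
[np.float64(0.22), np.float64(0.04), np.float64(-0.05)] [np.float64(-0.012), np.float64(0.013), np.float64(-0.017)]
101 yellow 423 448 red 434 444 [ 22.1 -46.9] [ 12.  -46.8] [ 17.2 -46.8]
108 yellow 422 447 red 434 443 [ 22.1 -44.3] [ 11.9 -44.2] [ 16.9 -44.3]
115 yellow 421 446 red 432 442 [ 22.1 -41.7] [ 11.9 -41.6] [ 17.1 -41.7]
122 yellow 420 444 red 432 441 [ 22.1 -39.1] [ 12.2 -38.9] [ 16.9 -39.1]
8.475 [491.2 119.3  44.2] [ 5.9 -4.9 -7.5]
```

```bash
python3 - <<'E'
from h import *
for i in range(5):
    f=vision.grab_frame("scene");S=manip.sense();print(S["t"],S["eef_pos"]*1e3,S["contact_force"].round(1),S["opening"])
a=f["image"][130:330,240:420][:,:,::-1]
save(f,"s5.png",(250,150,400,300),4)
E
python3 look.py w6.png | sed -n '5,6p;9,$p'; python3 -c "
import cv2;a=cv2.imread('pics/w6.png');cv2.imwrite('pics/w6c.png',cv2.convertScaleAbs(cv2.resize(a[60:420,180:614],None,fx=1.6,fy=1.6),alpha=1.6))"
```

```text
8.525 [491.17739725 119.31943101  44.20348557] [ 5.7 -4.5 -8.4] 0.01533100265556322
8.575 [491.17268707 119.30386033  44.18766671] [ 6.2 -3.6 -7.4] 0.015433904155828291
8.625 [491.18568851 119.32198009  44.18864343] [ 6.5 -4.6 -8.7] 0.01503585209910919
8.675 [491.15542327 119.33929838  44.18121062] [ 6.  -4.2 -8.8] 0.0154541080732685
8.725 [491.16917506 119.28367678  44.182199  ] [ 4.8 -4.1 -8.9] 0.015629548148742275
115 yellow 421 445 red 433 442 [ 21.9 -41.7] [ 12.1 -41.6] [ 16.7 -41.7]
122 yellow 420 444 red 432 441 [ 21.9 -39.1] [ 12.  -38.9] [ 16.7 -39.1]
8.775 [491.1 119.3  44.2] [  6.1  -5.  -10. ]
```

View pics/s5.png

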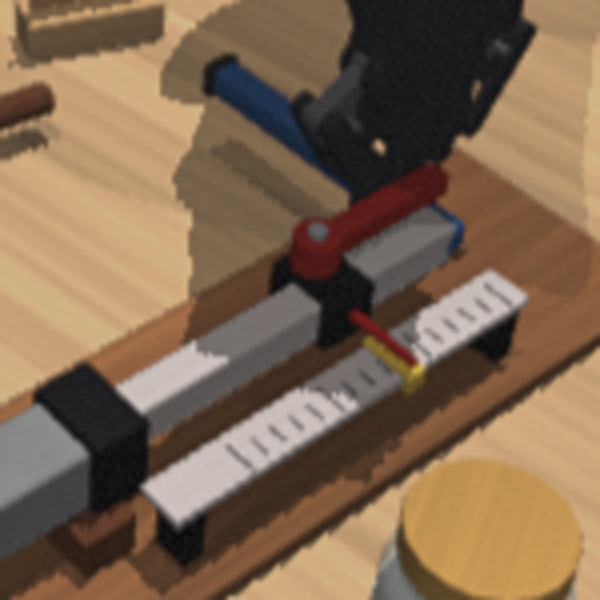

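View pics/w6c.png

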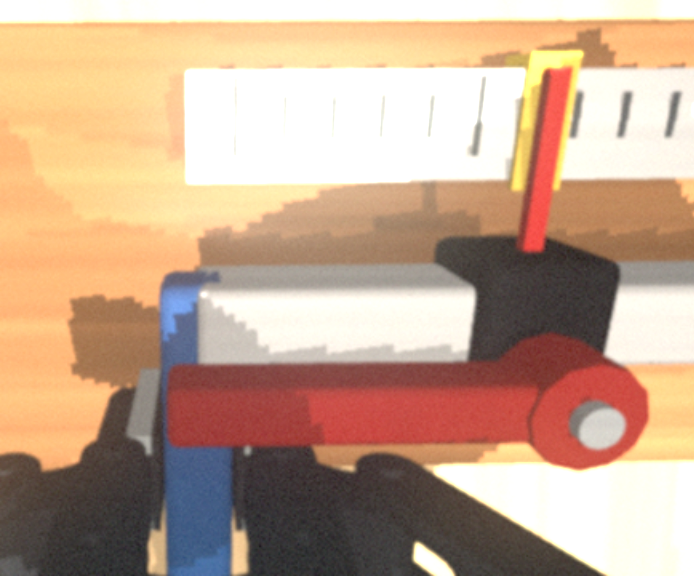

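```bash
python3 -m handwheel '[{"xyz":[0,-0.3,-0.5],"rot":[0,0,-0.01],"gripper":1.7},{"xyz":[0.1,-0.5,-0.8],"rot":[0,0,-0.01],"gripper":1.7}]' 30
python3 plan.py 88 27 .042 1
python3 - <<'E'
from h import *
g=vision.grab_frame("scene");w=vision.grab_frame("wrist")
p=np.load("p.npy");c,s=np.cos(p[2]),np.sin(p[2])
def st(f,uv,z):
    q=at(f,uv,z)[:2]-p[:2];return 1e3*np.array([c*q[0]+s*q[1],-s*q[0]+c*q[1]])
for n,f in(("scene",g),("wrist",w)):
    h=cv2.cvtColor(f["image"],cv2.COLOR_RGB2HSV)
    for nm,m,zs in(("yel",cv2.inRange(h,(20,120,60),(34,255,255)),(.0495,)),("red",cv2.inRange(h,(0,150,50),(9,255,255))|cv2.inRange(h,(172,150,50),(180,255,255)),(.05,.052,.054,.056,.058))):
        v,u=np.nonzero(m)
        for z in zs:
            L=np.array([st(f,(a+.5,b+.5),z) for a,b in zip(u,v)]);L=L[(L[:,1]>-52)&(L[:,1]<-29)&(L[:,0]>-10)&(L[:,0]<45)]
            print(n,nm,z,len(L),np.percentile(L[:,0],[3,50,97]).round(1),"y",L[:,1].min().round(1),L[:,1].max().round(1))
E
```

```text
t: 9.02
eef_pos: [0.4919, 0.1193, 0.0442]
eef_rot: [-0.534, -0.447, 0.546, -0.465]
contact_force: [3.9, -17.1, 5.3]
opening: 0.017
t 9.025 tcp [0.4919 0.1193 0.0442] stand mm 87.54346416039257 27.43685069975913 F stand [-6.3212 16.3498  5.3042] open 0.017049001871100557 q [ 0.1086  0.4893 -0.5208  1.8619  0.3462  0.8849 -0.7538]
[np.float64(0.21), np.float64(-0.05), np.float64(-0.05)] [np.float64(-0.022), np.float64(0.029), np.float64(-0.008)]
scene yel 0.0495 22 [10.  11.8 13.6] y -51.6 -31.4
scene red 0.05 28 [15.2 17.4 20.6] y -51.8 -29.4
scene red 0.052 30 [13.5 15.8 18.9] y -51.9 -29.0
scene red 0.054 30 [11.9 14.2 17.6] y -50.5 -29.2
scene red 0.056 32 [10.2 12.6 15.9] y -51.6 -29.4
scene red 0.058 34 [ 8.6 11.  14.6] y -51.8 -29.1
wrist yel 0.0495 702 [17.9 19.9 22. ] y -51.9 -29.1
wrist red 0.05 667 [12.5 14.4 16.4] y -51.7 -29.0
wrist red 0.052 681 [13.7 15.6 17.6] y -52.0 -29.0
wrist red 0.054 691 [14.9 16.8 18.7] y -51.9 -29.2
wrist red 0.056 702 [16.1 18.  19.9] y -51.9 -29.2
wrist red 0.058 714 [17.3 19.1 21. ] y -51.8 -29.1
```

```bash
python3 -m handwheel '[{"xyz":[0.1,-0.35,-0.4],"rot":[-0.01,0.01,-0.01],"gripper":1.4},{"xyz":[0,-0.3,-0.3],"rot":[0,0,0],"gripper":1.4},{"xyz":[0,-0.3,-0.3],"rot":[0,0,0],"gripper":1.4}]' 30
python3 plan.py 87.4 27 .042 1; sed -i 's/\.052))/.054))/' look.py; python3 look.py w7.png | sed -n '3,6p;9,$p'
```

```text
t: 9.5
eef_pos: [0.4944, 0.1188, 0.0444]
eef_rot: [-0.537, -0.445, 0.544, -0.467]
contact_force: [5.0, -5.4, -7.7]
opening: 0.0156
t 9.5 tcp [0.4944 0.1188 0.0444] stand mm 84.92602490818797 27.558228221004107 F stand [-5.697   4.593  -7.7276] open 0.015592345950530495 q [ 0.1085  0.4873 -0.5187  1.8636  0.3494  0.8766 -0.7554]
[np.float64(0.24), np.float64(-0.25), np.float64(-0.06)] [np.float64(-0.023), np.float64(0.027), np.float64(-0.017)]
101 yellow 413 428 red 432 443 [ 22.1 -46.3] [ 15.9 -46.1] [ 15.1 -46.1]
108 yellow 412 427 red 432 442 [ 22.1 -43.7] [ 15.9 -43.6] [ 14.9 -43.6]
115 yellow 412 426 red 431 440 [ 21.8 -41.1] [ 15.9 -40.9] [ 15.  -41.1]
122 yellow 411 425 red 429 439 [ 21.8 -38.5] [ 15.9 -38.3] [ 15.2 -38.6]
9.55 [494.4 118.8  44.4] [ 5.6 -6.1 -8.9]
```

```bash
python3 -m handwheel '[{"xyz":[0,-0.6,-0.3],"rot":[-0.01,0.01,-0.01],"gripper":1.4},{"xyz":[0,-0.45,-0.3],"rot":[0,0,0],"gripper":1.4}]' 30
python3 plan.py 87.4 27 .042 1; python3 look.py w8.png | sed -n '3,6p;9,$p'
```

```text
t: 9.8
eef_pos: [0.492, 0.1192, 0.0444]
eef_rot: [-0.538, -0.447, 0.541, -0.468]
contact_force: [7.2, -3.7, -10.5]
opening: 0.0156
t 9.8 tcp [0.492  0.1192 0.0444] stand mm 87.3621998564028 27.505395662300433 F stand [ -7.6745   2.587  -10.5084] open 0.015610289422154948 q [ 0.114   0.4815 -0.5227  1.8737  0.3462  0.867  -0.7499]
[np.float64(0.24), np.float64(-0.01), np.float64(-0.06)] [np.float64(-0.019), np.float64(0.022), np.float64(-0.019)]
101 yellow 419 428 red 433 443 [ 22.2 -46.5] [ 18.3 -46.4] [ 17.3 -46.4]
108 yellow 418 427 red 432 442 [ 22.2 -43.9] [ 18.3 -43.9] [ 17.2 -43.9]
115 yellow 417 426 red 431 441 [ 22.2 -41.3] [ 18.3 -41.2] [ 17.2 -41.4]
122 yellow 417 425 red 430 440 [ 21.8 -38.7] [ 18.3 -38.6] [ 17.2 -38.8]
9.85 [491.7 119.3  44.4] [ 6.3 -4.3 -8.9]
```

```bash
for i in 1 2 3 4; do python3 look.py w9.png | sed -n '5p;9,$p'; done
```

```text
115 yellow 418 426 red 432 441 [ 22.3 -41.3] [ 18.7 -41.3] [ 17.5 -41.4]
9.9 [491.6 119.3  44.4] [ 6.  -4.7 -9.1]
115 yellow 419 426 red 431 441 [ 21.9 -41.3] [ 18.7 -41.3] [ 17.7 -41.4]
9.95 [491.7 119.2  44.4] [ 5.8 -4.4 -9.7]
115 yellow 419 426 red 431 441 [ 21.9 -41.3] [ 18.8 -41.3] [ 17.7 -41.4]
10.0 [491.7 119.3  44.4] [ 5.8 -4.2 -9.6]
115 yellow 419 426 red 432 441 [ 21.9 -41.3] [ 18.8 -41.3] [ 17.5 -41.4]
10.05 [491.7 119.3  44.4] [ 6.5 -5.9 -9.8]
```

View pics/w9.png

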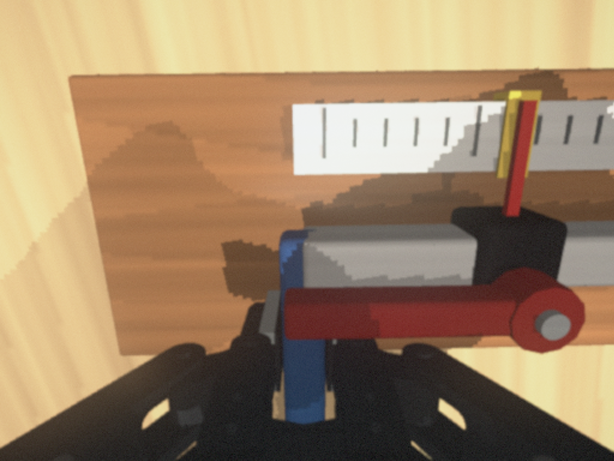

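```bash
python3 -c "
from bench import order
print(order.close_job())"
```

```text
the job is handed in; nothing more can be done
None
```

The job is handed in at about 10 s of robot time. The pointer is on the yellow mark, the lever is closed, and the gripper still holds the foot bar. No verdict was reported.

**What I did:** I gripped the bar at y = 112 mm and drew the leg out to the mark. At 20 N the grip would not slide along the bar. So I opened the fingers to about 17.5 mm, keeping them around the bar, slid to y = 27 mm to sweep the lever shut, and gripped again at 30 N. During that slide the leg crept in by up to about 6 mm, and once went out slightly past the mark centre, so it was not held exactly at the mark throughout. I pulled it back onto the mark before the final grip.

**Last checks:**
- **Pointer:** it is on the mark, about 0.5 mm from centre in the wrist picture. This depends on the pointer's height (about 54 mm), estimated from two views; using 52 mm, it would sit about 0.7 mm to the other side of centre.
- **Hold:** the arm was steady over the last 0.2 s I watched.
- **Lever:** it looks parallel to the leg. A 16 N push along the bar with loose fingers moved it no further, so I take it to be at its stop. An earlier edge measurement suggested it might still be about 0.01 rad open.
- **Jar, scoop and card block:** I planned the path clear of them, and no force readings suggested contact. I did not measure their positions again at the end.

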